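# Top up the biscuit box, close it and stack the tubs on it

## Task

Fill every empty pocket of the biscuit box with one spare biscuit from the baking pan, lying flat, then put the loose lid squarely and fully home on the box. After that stack all the closed tubs on it in one pile, any order, each with its four corner feet down in the recesses of the lid below; leave the jar and the spatula alone.

Things in the scene. Friction and masses are not known exactly. Their poses are not given: they have to be found in the camera images.
- base: White box base, fixed in a steel fixture (end plates 16 mm high beyond its short ends). Origin: centre of underside; x along its length, z up. 202 x 60 mm up to z = 22; on that shoulder a 194 x 52 mm block, top at z = 30, with five 34 x 34 mm pockets in a row along x, 38 mm apart, 5 mm deep: biscuits stand 10 mm out.
- lid: The box's loose lid, white, 202 x 60 x 32 mm, 70-140 g, deck up, somewhere in the row of tubs. Origin: centre of lower edge; x along length, z up. 21 mm skirt with 2 mm walls, 11 mm deck with 4 recesses 15 x 15 mm, 6 mm deep, at x +-88, y +-18. Its skirt goes round the pocket block (2 mm play) onto the shoulder: origin 22 mm above the base's. Either way round.
- pocket1 (a point): Centre of the floor of pocket 1 of the box base, at x = -76 mm, z = 25 mm in the base's frame; axes as the base's.
- pocket2 (a point): Centre of the floor of pocket 2 of the box base, at x = -38 mm, z = 25 mm in the base's frame; axes as the base's.
- pocket3 (a point): Centre of the floor of pocket 3 of the box base, at x = 0 mm, z = 25 mm in the base's frame; axes as the base's.
- pocket4 (a point): Centre of the floor of pocket 4 of the box base, at x = 38 mm, z = 25 mm in the base's frame; axes as the base's.
- pocket5 (a point): Centre of the floor of pocket 5 of the box base, at x = 76 mm, z = 25 mm in the base's frame; axes as the base's.
- tub1: Filled closed tub, white with grey seam, 202 x 60 x 54 mm, 150-310 g, or absent. Origin: centre, at the soles of its feet; x along length, z up. 4 feet 11 x 11 mm, 8 mm high, at x +-88, y +-18; in its top 4 recesses 15 x 15 mm, 6 mm deep, same centres. Seated, its origin is 26 mm above the origin of the box's lid, or 48 mm above that of the tub below. Either way round, any order.
- tub2: Filled closed tub, white with grey seam, 202 x 60 x 54 mm, 150-310 g, or absent. Origin: centre, at the soles of its feet; x along length, z up. 4 feet 11 x 11 mm, 8 mm high, at x +-88, y +-18; in its top 4 recesses 15 x 15 mm, 6 mm deep, same centres. Seated, its origin is 26 mm above the origin of the box's lid, or 48 mm above that of the tub below. Either way round, any order.
- tub3: Filled closed tub, white with grey seam, 202 x 60 x 54 mm, 150-310 g, or absent. Origin: centre, at the soles of its feet; x along length, z up. 4 feet 11 x 11 mm, 8 mm high, at x +-88, y +-18; in its top 4 recesses 15 x 15 mm, 6 mm deep, same centres. Seated, its origin is 26 mm above the origin of the box's lid, or 48 mm above that of the tub below. Either way round, any order.
- bis1_c (a point): Centre of a biscuit, brown disc 30 mm across, 15 mm thick, about 20 g, that already lies in one of the pockets; perhaps absent.
- bis2_c (a point): Centre of a biscuit, brown disc 30 mm across, 15 mm thick, about 20 g, that already lies in one of the pockets; perhaps absent.
- bis3_c (a point): Centre of a biscuit, brown disc 30 mm across, 15 mm thick, about 20 g, that already lies in one of the pockets; perhaps absent.
- bis4_c (a point): Centre of a biscuit, brown disc 30 mm across, 15 mm thick, about 20 g, that already lies in one of the pockets; perhaps absent.
- bis5_c (a point): Centre of a biscuit, brown disc 30 mm across, 15 mm thick, about 20 g, that already lies in one of the pockets; perhaps absent.
- spare1_c (a point): Centre of a spare biscuit (brown disc 30 mm across, 15 mm thick, about 20 g), lying flat on the baking pan. There are more spares than empty pockets.
- spare2_c (a point): Centre of a spare biscuit (brown disc 30 mm across, 15 mm thick, about 20 g), lying flat on the baking pan. There are more spares than empty pockets.
- spare3_c (a point): Centre of a spare biscuit (brown disc 30 mm across, 15 mm thick, about 20 g), lying flat on the baking pan. There are more spares than empty pockets.
- spare4_c (a point): Centre of a spare biscuit (brown disc 30 mm across, 15 mm thick, about 20 g), lying flat on the baking pan. There are more spares than empty pockets.
- spare5_c (a point): Centre of a spare biscuit (brown disc 30 mm across, 15 mm thick, about 20 g), lying flat on the baking pan. There are more spares than empty pockets.
- pan: Shallow aluminium baking pan, fixed, 170 x 250 mm outside, walls 3 mm thick and 15 mm high; origin at the centre of its underside, x along the 170 mm side; floor 3 mm above the table. The spare biscuits lie in it.
- jar: Bystander: a small closed jar, 52 mm across, 75 mm high, loose, beyond the pan; origin at the centre of its underside. Leave alone.
- spatula: Bystander: a spatula lying loose on the table beyond the row of tubs; origin near its middle. Leave alone. (A small white kitchen timer, fixed, 50 x 70 x 32 mm, lies beyond the pan too.)

How it is judged:
By the outcome, as a careful person would: the job done as asked, in the order asked, and still so for the second after the job is handed in, with the robot touching nothing.
Of bis1, bis2, bis3, bis4, bis5 only 1 to 2 are there at a start; the rules pass over those that are not, and their reading is None.
Of tub1, tub2, tub3 only 2 to 3 are there at a start; the rules pass over those that are not, and their reading is None.
At some moment in a run one of spare1, spare2, spare3, spare4, spare5, tub1, tub2, tub3 may be knocked a few centimetres aside while the robot is not near it.
Once in a run the grip may slacken for a moment while it holds something.
It also fails if it takes over 208 s, if anything falls off the work surface, if the arm or the gripper's body presses on something with over 40 N, if the wrist force passes 120 N, or if a joint passes its speed limit or range.

## Robot

A 6-joint arm with a two-finger parallel gripper is mounted at the origin on the work surface. World frame = base frame: x ahead of the robot, y to its left, z up, the work surface at z = 0. Lengths are in m, angles in rad, forces in N, time in s.
With the tool pointing down it reaches from about 0.25 to 0.725 m from the base axis. Payload 4 kg.
Tool frame: the origin (TCP) lies on the centre line of the jaws, within the pads' length; the fingertips stand 11 mm ahead of it and the grasp point (between the pads) lies 8 mm behind it (ctrl.nose_length is the distance from the TCP to the fingertips, in m); z points along the fingers, y is the line along which they close (so a half turn about z gives the same grasp; the last joint's range is limited). The gripper opens to 85 mm and grips with 20 to 120 N. Pads are 22 mm wide; open, the fingers measure 114 mm over their backs; the gripper's body (76 mm by 85 mm) begins 54 mm behind the grasp point. The pads swing forward as they close: fully open they stand 13 mm farther back than shut.
Start: joints at [1.308, 0.241, 0.005, 1.335, 0, 1.571], TCP at [0.13, 0.483, 0.22] pointing down, gripper open.
Joint ranges: [-2.72, 2.72], [-1.05, 1.87], [-1.09, 1.28], [-1.99, 2.15], [-1.42, 1.44], [-3.14, 3.14]. Speed limits (rad/s): [2.79, 2.79, 3.14, 3.14, 3.14, 3.14].

## Interface

Orientations are given as a unit quaternion [w, x, y, z].
In Python, from station import monitor, imaging, ctrl gives the robot as it stands.
- The arm moves only by the tool servo_tool, never from a script. Its argument "plan" is text: rows parted by semicolons, each of 5 numbers parted by spaces: the shift along the tool's x, y, z in cm, then the turn about the tool's z in degrees, then the gripper command: -1 is fully open, 1 is shut, values between are in proportion. In form: x y z yaw gripper; .... A call has 1 to 12 rows; each row shifts and turns the commanded pose from where the row before left it, along the tool's axes as they then stand; what a row does not reach is not made up. A row lasts 1/10 s, in which the tool goes at most 50 mm and 8.59 degrees, less where a joint would pass 70% of its speed; a pose out of reach is approached as far as the arm can. A call with a gripper value outside its range is refused whole. The fingers move at their own pace and stop on an object; "squeeze" is the grip in N (left out, the last holds). Time passes only in rows, so rows that do not move let the fingers close. It gives the time, the measured TCP pose, the force, the opening and the grip force at its end, in the units of the state.
- monitor.read_state(): the state, without advancing time (a new reading comes with each control period).
- imaging.capture(name): name is "side" or "top"; returns a dict with "img" (480x640x3 uint8, blue, green, red), "vertical_fov" (degrees; the focal length in pixels is half the picture's height over the tangent of half this angle, whatever the lens; pixels are square), "cx", "cy" (the principal point, pixels), "k1" (the pictures are not rectified: a ray, as slopes to the right and down, at radius r is drawn at 1 + k1 r^2 times it, then the intrinsics apply), "T" (4x4, takes a point from camera to world coordinates). Camera axes: x right, y up, looking along -z (the intrinsics and any distortion apply to the point x, -y, -z); pixel columns grow to the right and rows downward; lengths in m; the calibration is good to about 2 mm. A picture is of the moment at which its call begins. There is no depth.
- ctrl.close_job(): hands the job in; it is judged then, once.
The state is a dict: "time_s": time; "joint_positions": joint angles; "qd": joint speeds; "tau": joint torques, N m; "position": TCP position; "tool_rot": TCP orientation; "contact_force": force on the tool from outside, world axes, zero at the start; "ft_torque": the same for the moment, N m; "opening": finger opening in m; "grasp_force": force on a finger pad.
Only numpy, scipy, OpenCV 4.12 (cv2) and the standard library are available. Lean on these libraries where they do the work, as an engineer would, in place of code of your own. Each camera call takes 0.05 s, during which the arm holds its last target. There are 200 camera calls.

## Working session

There is one attempt and no reset: what is moved stays moved. The work goes in short steps, Python scripts to look and compute and a tool call to move; the robot and the scene stay as the last step left them, time stands still between calls to the robot, and variables do not carry over. Pictures are saved under pics/ and viewed, at most 14 in all, crops included, and the job is handed in when it is done.

Besides the shell and the picture viewer there is one more tool, called after ">>>" as name(argument=value, ...), one argument or row to a line, values as JSON. servo_tool: Moves the arm, as the interface text tells. Its arguments: {"type":"object","properties":{"plan":{"type":"string"},"squeeze":{"type":"number"}},"required":["plan"]}

```bash
ls; mkdir -p pics
cat > h.py <<'E'
import numpy as np, cv2
from station import monitor, imaging, ctrl
def cap(n):
    return imaging.capture(n)
def K(c):
    f=240/np.tan(np.radians(c["vertical_fov"])/2); return f
def ray(c,u,v):
    f=K(c); M=np.array([[f,0,c["cx"]],[0,f,c["cy"]],[0,0,1.]])
    # invert x*(1+k1 r^2)
    xd,yd=(u-c["cx"])/f,(v-c["cy"])/f; x,y=xd,yd
    for _ in range(30):
        s=1+c["k1"]*(x*x+y*y); x,y=xd/s,yd/s
    T=np.array(c["T"]); d=T[:3,:3]@np.array([x,-y,-1.]); return T[:3,3],d
def onz(c,u,v,z):
    o,d=ray(c,u,v); return o+d*(z-o[2])/d[2]
def proj(c,p):
    T=np.array(c["T"]); q=T[:3,:3].T@(np.array(p)-T[:3,3]); x,y=q[0]/-q[2],-q[1]/-q[2]
    s=1+c["k1"]*(x*x+y*y); f=K(c); return np.array([c["cx"]+f*x*s,c["cy"]+f*y*s])
E
python3 - <<'E'
from h import *
for n in("top","side"):
    c=cap(n); cv2.imwrite(f"pics/{n}0.png",c["img"]); print(n,{k:v for k,v in c.items() if k!="img"})
print(monitor.read_state())
E
```

```text
pics
top {'vertical_fov': 42.36531003262635, 'cx': 314.7039848020943, 'cy': 236.3631701692249, 'k1': -0.007333309216641951, 'T': array([[-0.01464998,  0.99662002, -0.08083267,  0.47999029],
       [-0.9997185 , -0.01610835, -0.01741932, -0.02804113],
       [-0.01866252,  0.08055472,  0.99657546,  1.6414249 ],
       [ 0.        ,  0.        ,  0.        ,  1.        ]])}
side {'vertical_fov': 49.537845260492865, 'cx': 321.72148667360784, 'cy': 239.11848450453672, 'k1': -0.09258957592652009, 'T': array([[-8.71669318e-01,  3.87805684e-01, -2.99665398e-01,
         2.61927570e-01],
       [-4.90093790e-01, -6.90765838e-01,  5.31648975e-01,
         5.63380724e-01],
       [-8.22125607e-04,  6.10286251e-01,  7.92180545e-01,
         8.95670089e-01],
       [ 0.00000000e+00,  0.00000000e+00,  0.00000000e+00,
         1.00000000e+00]])}
{'time_s': 0.1, 'joint_positions': array([1.30800304e+00, 2.41357072e-01, 3.90209879e-03, 1.33524195e+00,
       2.10076422e-05, 1.57079091e+00]), 'qd': array([-0.00010784, -0.00082419,  0.00354694,  0.0016722 , -0.00081026,
        0.00018389]), 'tau': array([-3.17366766e-04, -3.73137546e+01,  2.53009969e+01,  1.08565640e-02,
       -3.82072119e-05, -2.38538746e-06]), 'position': array([0.12973172, 0.48227305, 0.21950879]), 'tool_rot': array([-1.34922860e-04,  1.31016141e-01,  9.91379780e-01, -9.40730265e-04]), 'contact_force': array([-0.27631447, -0.48454308,  0.27378261]), 'ft_torque': array([ 0.00896426, -0.04067937,  0.04364462]), 'grasp_force': 0.0, 'opening': 0.08534708318985679}
```

View pics/top0.png

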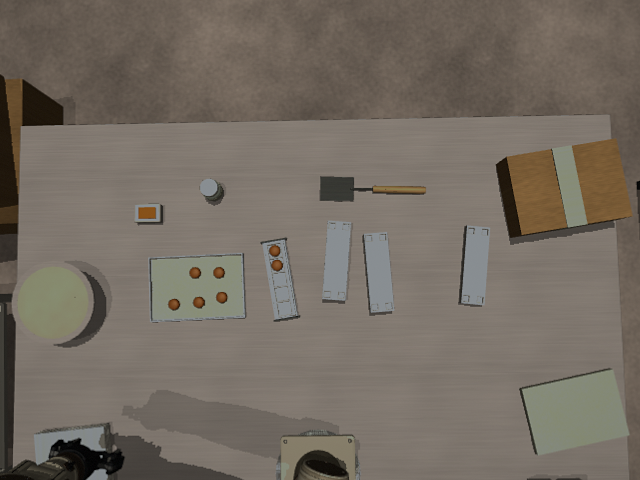

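View pics/side0.png

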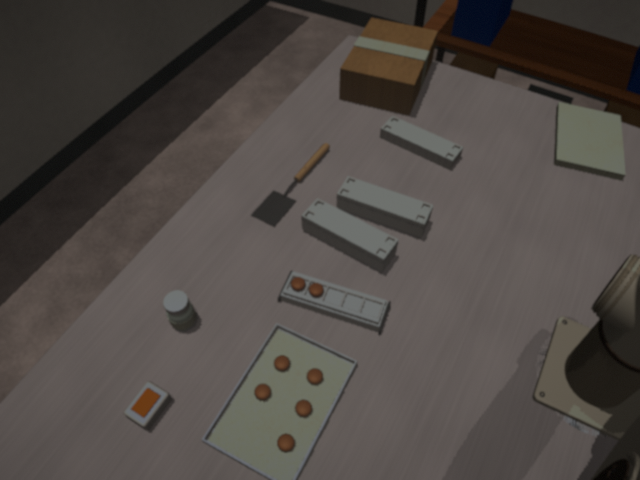

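Top view: the pan is at (198,288) with five spares. The base is at (280,278), with its far two pockets filled. There are tubs at (337,262) and (379,273), and the lower box at (475,265) is probably the lid. The jar is at (210,188) and the spatula at (370,188). In the side view the box at (420,140) looks thin, which fits the lid.

Run:
```python
import cv2,numpy as np
t=cv2.imread("pics/top0.png"); s=cv2.imread("pics/side0.png")
a=cv2.resize(t[210:330,255:500],None,fx=3.2,fy=3.2,interpolation=cv2.INTER_CUBIC)
cv2.imwrite("pics/ca.png",a)
b=cv2.resize(s[110:340,270:470],None,fx=2.6,fy=2.6,interpolation=cv2.INTER_CUBIC)
b=cv2.convertScaleAbs(b,alpha=1.4); cv2.imwrite("pics/cb.png",b); print(a.shape,b.shape)
```

```text
(384, 784, 3) (598, 520, 3)
```

View pics/ca.png

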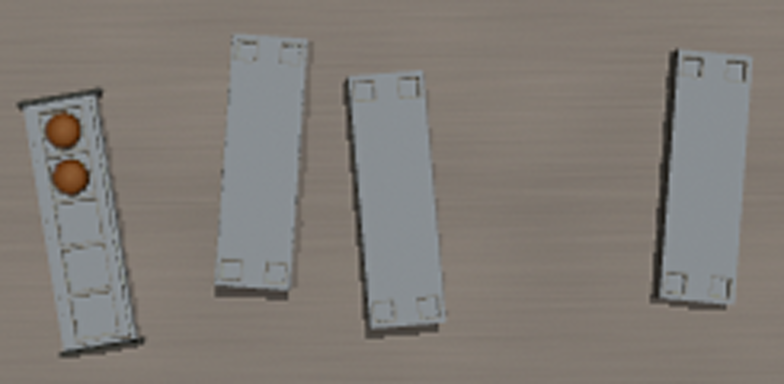

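View pics/cb.png

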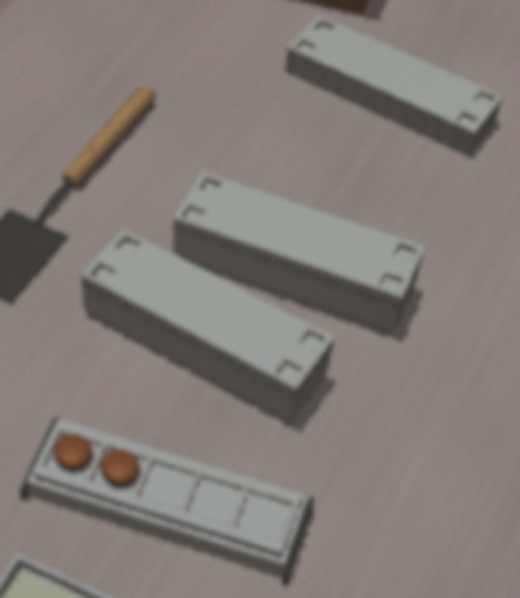

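The crops confirm that the right-hand box is the lid (thin) and the two in the middle are tubs. Pockets 3 to 5, on the near side, are empty. Next I measure the top faces by mask in both views.

```bash
cat >> h.py <<'E'
def sub(img,u,v,w,h):
    return img[v-h:v+h,u-w:u+w]
def face(c,mask,z,L,W):
    """largest-rect of mask -> world rect at height z"""
    cn=max(cv2.findContours(mask,cv2.RETR_EXTERNAL,cv2.CHAIN_APPROX_NONE)[0],key=cv2.contourArea)
    P=np.array([onz(c,p[0][0],p[0][1],z)[:2] for p in cn])
    (x,y),(w,h),a=cv2.minAreaRect((P*1000).astype(np.float32))
    if w<h: w,h,a=h,w,a+90
    return x,y,(a+90)%180-90,w,h
def discs(c,z,hsvlo=(3,90,50),hsvhi=(18,255,255),amin=40,amax=600):
    m=cv2.inRange(cv2.cvtColor(c["img"],cv2.COLOR_BGR2HSV),hsvlo,hsvhi)
    n,_,st,ce=cv2.connectedComponentsWithStats(m)
    return [(ce[i].round(1).tolist(),int(st[i,4]),(onz(c,*ce[i],z)*1000).round(1).tolist()) for i in range(1,n) if amin<st[i,4]<amax]
E
python3 - <<'E'
from h import *
cs={"top":cap("top"),"side":cap("side")}
for n,c in cs.items():
    print(n)
    for d in discs(c,.018 if 0 else .012): print(d)
    im=c["img"].astype(int)
    for u,v in ([(337,262),(379,273),(475,265),(283,296),(400,250),(272,300)] if n=="top" else [(350,230),(385,203),(420,138),(335,300),(345,305),(450,200),(340,247),(385,220)]): print((u,v),im[v,u])
E
```

```text
top
([400.2, 189.8], 224, [732.2, -227.9, 12.0])
([8.7, 214.5], 304, [684.2, 818.9, 12.0])
([146.7, 212.6], 206, [683.0, 446.9, 12.0])
([274.4, 250.4], 92, [576.8, 107.4, 12.0])
([276.6, 264.7], 95, [538.8, 101.9, 12.0])
([194.6, 272.2], 94, [522.5, 318.8, 12.0])
([218.5, 272.1], 99, [521.7, 255.5, 12.0])
([221.2, 296.9], 97, [456.6, 248.5, 12.0])
([198.4, 301.9], 99, [444.4, 308.5, 12.0])
([173.4, 303.9], 97, [439.9, 374.5, 12.0])
(337, 262) [146 142 137]
(379, 273) [146 142 136]
(475, 265) [146 142 137]
(283, 296) [146 142 137]
(400, 250) [115 123 131]
(272, 300) [144 141 136]
side
([311.9, 161.4], 296, [733.9, -225.7, 12.0])
([297.5, 283.4], 133, [583.5, 92.3, 12.0])
([315.6, 289.3], 140, [544.8, 86.6, 12.0])
([281.5, 362.7], 170, [520.8, 254.0, 12.0])
([314.4, 376.0], 180, [455.8, 246.9, 12.0])
([262.1, 391.6], 191, [521.5, 317.6, 12.0])
([145.2, 402.1], 418, [689.5, 437.3, 12.0])
([303.2, 407.9], 198, [443.5, 307.2, 12.0])
([285.5, 442.4], 214, [439.1, 373.0, 12.0])
(350, 230) [109 112 110]
(385, 203) [109 113 110]
(420, 138) [107 112 108]
(335, 300) [112 112 110]
(345, 305) [112 112 110]
(450, 200) [88 91 98]
(340, 247) [49 52 55]
(385, 220) [50 53 56]
```

```bash
cat >> h.py <<'E'
SEED={"top":[(337,262),(379,273),(475,265)],"side":[(350,230),(385,203),(420,138)]}
def topface(c,n,seed,z):
    """flood the bright face at 4x upsampling, outline -> world"""
    u,v=seed; R=75; S=4
    u0,v0=max(u-R,0),max(v-R,0)
    im=c["img"][v0:v+R,u0:u+R].astype(np.float32)
    im=cv2.resize(im,None,fx=S,fy=S,interpolation=cv2.INTER_CUBIC)
    d=im[...,0]-im[...,2]; g=im.mean(2)
    ref=c["img"][v-2:v+3,u-2:u+3].astype(float).mean((0,1)); gr=ref.mean(); dr=ref[0]-ref[2]
    m=((d>dr-12 if n=="top" else d>dr-5)&(g>gr*.75)).astype(np.uint8)
    m=cv2.morphologyEx(m,cv2.MORPH_OPEN,np.ones((9,9)))
    m=cv2.morphologyEx(m,cv2.MORPH_CLOSE,np.ones((33,33)))
    _,lab=cv2.connectedComponents(m); m=(lab==lab[(v-v0)*S,(u-u0)*S]).astype(np.uint8)
    cn=max(cv2.findContours(m,cv2.RETR_EXTERNAL,cv2.CHAIN_APPROX_NONE)[0],key=cv2.contourArea)[:,0]
    P=np.array([onz(c,u0+(p[0]+.5)/S-.5,v0+(p[1]+.5)/S-.5,z)[:2] for p in cn])
    (x,y),(w,h),a=cv2.minAreaRect((P*1000).astype(np.float32))
    if w<h: w,h,a=h,w,a+90
    return [round(float(k),1) for k in(x,y,(a+90)%180-90,w,h)]
E
python3 - <<'E'
from h import *
for n in("top","side"):
    c=cap(n)
    for s,z in zip(SEED[n],(.054,.054,.032)): print(n,s,topface(c,n,s,z))
    for d in discs(c,.0325): 
        if d[2][1]<150 and d[2][1]>0: print(d)
    s=(283,296) if n=="top" else (350,303)
    print(n,"base@30",topface(c,n,s,.030),"@22",topface(c,n,s,.022))
E
```

```text
top (337, 262) [547.1, -54.6, -5.1, 202.0, 60.8]
top (379, 273) [515.7, -162.5, 3.8, 202.1, 60.3]
top (475, 265) [530.3, -414.4, -6.2, 202.0, 59.8]
([274.3, 250.4], 93, [575.6, 105.8, 32.5])
([276.6, 264.7], 95, [538.1, 100.2, 32.5])
top base@30 [501.4, 93.6, 9.1, 200.5, 60.2] @22 [501.5, 94.2, 9.1, 201.5, 60.5]
side (350, 230) [547.0, -57.7, -5.1, 203.6, 62.4]
side (385, 203) [515.6, -165.5, 4.0, 204.3, 62.3]
side (420, 138) [530.1, -418.0, -6.3, 205.5, 62.7]
([297.6, 283.4], 135, [575.9, 103.2, 32.5])
([315.6, 289.3], 139, [538.3, 97.7, 32.5])
side base@30 [499.7, 93.0, 10.5, 201.3, 59.6] @22 [501.9, 88.6, 10.5, 203.1, 60.1]
```

```bash
cat >> h.py <<'E'
def go(x,y,z,ang):
    """mm, deg (world angle of tool x). prints yaw first, then tool shifts in cm"""
    s=monitor.read_state(); w,a,b,d=s["tool_rot"]
    cur=np.degrees(np.arctan2(2*(a*b+w*d),1-2*(b*b+d*d)))
    yaw=-((ang-cur+180)%360-180); t=np.radians(ang)
    D=np.array([x,y,z])/10-s["position"]*100
    X=np.array([np.cos(t),np.sin(t)]);Y=np.array([X[1],-X[0]])
    print("yaw %.2f  tool dx %.2f dy %.2f dz %.2f"%(yaw,D[:2]@X,D[:2]@Y,-D[2]),
     "| t %.1f pos %s q6 %.2f cur %.1f"%(s["time_s"],(s["position"]*1000).round(1),s["joint_positions"][5],cur))
E
python3 -c "
from h import *
print(ctrl.nose_length); go(521.5,255,120,189.1)"
```

```text
0.011
yaw -24.16  tool dx -35.07 dy -28.67 dz 10.00 | t 0.3 pos [129.8 482.6 220. ] q6 1.57 cur 164.9
```

>>> servo_tool(
  plan="0 0 0 -8.05 -0.2;0 0 0 -8.05 -0.2;0 0 0 -8.06 -0.2;-3.9 -3.2 0 0 -0.2;-3.9 -3.2 0 0 -0.2;-3.9 -3.2 0 0 -0.2;-3.9 -3.2 0 0 -0.2;-3.9 -3.2 0 0 -0.2;-3.9 -3.2 0 0 -0.2;-3.9 -3.2 0 0 -0.2;-3.9 -3.2 3 0 -0.2;-3.87 -3.07 4 0 -0.2",
  squeeze=25,
)

```text
time_s: 1.5
position: [0.5064, 0.2649, 0.1643]
tool_rot: [0.002, -0.079, 0.997, 0.001]
contact_force: [-0.4, 0.6, 0.7]
opening: 0.0515
grasp_force: 0.0
```

```bash
python3 -c "
from h import *
c=cap('side')
for d in discs(c,.012): print(d)
go(521.2,255,20,189.1); print(monitor.read_state()['opening'])"
```

```text
([447.5, 5.1], 163, [716.1, -1119.2, 12.0])
([376.1, 24.4], 300, [871.7, -877.8, 12.0])
([301.6, 283.8], 44, [575.9, 89.0, 12.0])
([315.6, 289.3], 141, [544.7, 86.7, 12.0])
([281.5, 362.8], 172, [520.7, 254.1, 12.0])
([314.4, 376.2], 176, [455.6, 247.0, 12.0])
([262.2, 391.6], 189, [521.3, 317.6, 12.0])
([145.2, 402.2], 416, [689.5, 437.4, 12.0])
([303.1, 408.0], 190, [443.6, 307.4, 12.0])
([285.5, 442.4], 215, [439.1, 372.9, 12.0])
yaw -0.35  tool dx -1.25 dy -0.72 dz 13.67 | t 1.6 pos [507.7 260.1 156.7] q6 0.32 cur -171.3
0.05138148163297285
```

>>> servo_tool(
  plan="0 0 3 0 -0.2;0 0 3 0 -0.2;0 0 0 0 -0.2;0 0 0 0 -0.2",
)

```text
time_s: 1.95
position: [0.5027, 0.2656, 0.1032]
tool_rot: [-0.001, -0.079, 0.997, -0.0]
contact_force: [-0.1, 0.1, 0.6]
opening: 0.0514
grasp_force: 0.0
```

```bash
python3 -c "
from h import *
go(521.2,255,20,189.1)"
```

```text
yaw 0.01  tool dx -1.66 dy -1.34 dz 8.32 | t 1.9 pos [502.7 265.6 103.2] q6 0.33 cur -170.9
```

>>> servo_tool(
  plan="-1.66 -1.34 1.3 0 -0.2;0 0 2.5 0 -0.2;0 0 2.5 0 -0.2;0 0 1.5 0 -0.2;0 0 0.4 0 -0.2;0 0 0 0 -0.2",
)

```text
time_s: 2.55
position: [0.5224, 0.2558, 0.0226]
tool_rot: [0.001, -0.08, 0.997, 0.0]
contact_force: [0.6, -0.1, -0.6]
opening: 0.0513
grasp_force: 0.0
```

```bash
python3 -c "
from h import *
go(521.2,255,20,189.1)"
```

```text
yaw 0.03  tool dx 0.13 dy -0.06 dz 0.26 | t 2.5 pos [522.4 255.8  22.6] q6 0.30 cur -170.9
```

>>> servo_tool(
  plan="0.1 -0.1 0.1 0 1;0 0 0 0 1;0 0 0 0 1;0 0 0 0 1;0 0 0 0 1;0 0 0 0 1",
)

```text
time_s: 3.15
position: [0.5209, 0.254, 0.0204]
tool_rot: [0.0, -0.079, 0.997, 0.0]
contact_force: [0.4, 0.4, 0.1]
opening: 0.0003
grasp_force: 0.0
```

>>> servo_tool(
  plan="0 0 0 0 -0.2;0 0 0 0 -0.2;0 0 0 0 -0.2;0 0 -2 0 -0.2;0 0 -4 0 -0.2;0 0 -4 0 -0.2;0 0 0 0 -0.2",
)

```text
time_s: 3.85
position: [0.5249, 0.2559, 0.1268]
tool_rot: [0.006, -0.079, 0.997, 0.002]
contact_force: [0.2, -0.3, -0.4]
opening: 0.0514
grasp_force: 0.0
```

```bash
python3 -c "
from h import *
for n in ('side','top'):
  c=cap(n)
  for d in discs(c,.012)[3:]: print(d)
go(521.2,255,20,189.1)"
```

```text
([314.3, 376.0], 182, [455.9, 246.9, 12.0])
([262.1, 391.6], 191, [521.5, 317.6, 12.0])
([145.2, 402.2], 416, [689.5, 437.4, 12.0])
([303.0, 408.0], 199, [443.8, 307.5, 12.0])
([285.5, 442.4], 216, [439.1, 373.0, 12.0])
([274.4, 250.4], 92, [576.8, 107.4, 12.0])
([276.6, 264.7], 95, [538.8, 101.9, 12.0])
([220.7, 297.0], 91, [456.4, 249.7, 12.0])
yaw 0.00  tool dx 0.05 dy 0.07 dz 10.17 | t 4.0 pos [521.8 254.4 121.7] q6 0.29 cur -170.9
```

```bash
python3 -c "
from h import *
c=cap('side')
for d in discs(c,.012,amin=20): print(d)
cv2.imwrite('pics/s2.png',cv2.resize(c['img'][180:480,180:480],None,fx=2,fy=2))"
```

```text
([356.0, 50.9], 91, [858.3, -707.5, 12.0])
([299.0, 283.5], 104, [580.7, 91.1, 12.0])
([315.6, 289.4], 143, [544.6, 86.9, 12.0])
([281.2, 362.8], 175, [521.1, 254.4, 12.0])
([314.4, 376.1], 180, [455.8, 246.9, 12.0])
([262.1, 391.6], 191, [521.5, 317.6, 12.0])
([145.2, 402.2], 416, [689.5, 437.4, 12.0])
([302.9, 407.9], 201, [443.9, 307.6, 12.0])
([285.5, 442.3], 216, [439.2, 372.8, 12.0])
```

View pics/s2.png

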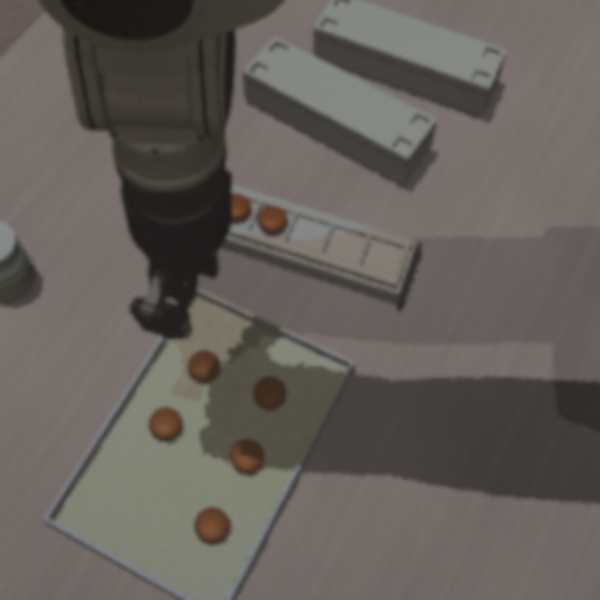

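The view shows the biscuit still in place at (281,363), so the jaws closed without touching it. I'll check where the TCP projects in this picture.

```bash
python3 -c "
from h import *
c=cap('side'); p=monitor.read_state()['position']; print(p,proj(c,p),proj(c,p-[0,0,.011]),proj(c,[.5212,.2544,.012]))
c=cap('top'); print(proj(c,p))
print(monitor.read_state()['tool_rot'])
im=cap('side')['img'];cv2.imwrite('pics/s3.png',cv2.convertScaleAbs(cv2.resize(im[260:390,210:340],None,fx=4,fy=4,interpolation=cv2.INTER_CUBIC),alpha=2))"
```

```text
[0.51997559 0.25354254 0.11912914] [277.93354886 335.71581734] [278.38798899 338.74130046] [281.18560234 362.80094355]
[211.72088215 271.80875131]
[-1.51346366e-03 -7.93396212e-02  9.96846322e-01 -5.85930152e-04]
```

View pics/s3.png

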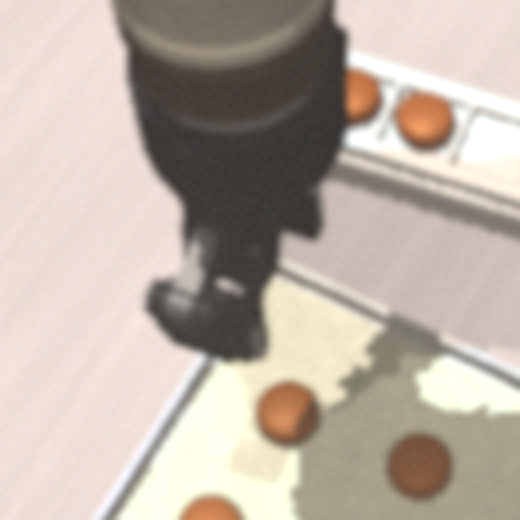

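```bash
python3 -c "
from h import *
go(485,280,35,189.1)"
```

```text
yaw -0.00  tool dx 3.00 dy 3.17 dz 8.35 | t 4.2 pos [519.7 253.4 118.5] q6 0.29 cur -170.9
```

>>> servo_tool(
  plan="1.5 1.6 0 0 1;1.5 1.57 2 0 1;0 0 3 0 1;0 0 2.5 0 1;0 0 0.85 0 1;0 0 0 0 1;0 0 0 0 1;0 0 0 0 1",
)

```text
time_s: 4.95
position: [0.4874, 0.281, 0.0381]
tool_rot: [0.001, -0.079, 0.997, 0.001]
contact_force: [0.4, 0.1, -0.2]
opening: 0.0001
grasp_force: 0.0
```

```bash
python3 -c "
from h import *
c=cap('side'); p=monitor.read_state()['position']; print(p,monitor.read_state()['opening'],proj(c,p),proj(c,p-[0,0,.011]))
im=c['img'];cv2.imwrite('pics/s4.png',cv2.convertScaleAbs(cv2.resize(im[300:430,230:360],None,fx=4,fy=4,interpolation=cv2.INTER_CUBIC),alpha=2))"
```

```text
[0.487398   0.28105511 0.03817552] -0.0001700925918015286 [288.63258798 377.80738921] [288.96386405 380.26790878]
```

View pics/s4.png

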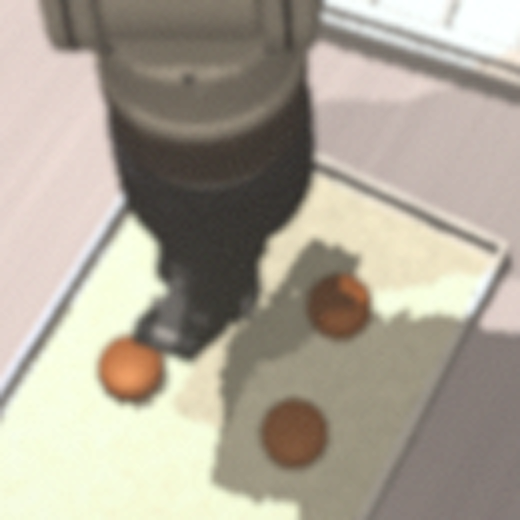

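The shut fingertips appear at about (277.5,389), but they should project to (289,380).

```bash
python3 -c "
from h import *
c=cap('side')
for z in (.015,.027,.04,.06): print(z,onz(c,277.5,388.7,z).round(4))
t=cap('top'); cv2.imwrite('pics/t4.png',cv2.convertScaleAbs(cv2.resize(t['img'][230:350,130:330],None,fx=4,fy=4,interpolation=cv2.INTER_CUBIC),alpha=1.5))
print(proj(t,monitor.read_state()['position']))"
```

```text
0.015 [0.5    0.3005 0.015 ]
0.027 [0.4967 0.3041 0.027 ]
0.04 [0.4932 0.308  0.04  ]
0.06 [0.4878 0.3139 0.06  ]
[206.99387493 285.41126237]
```

View pics/t4.png

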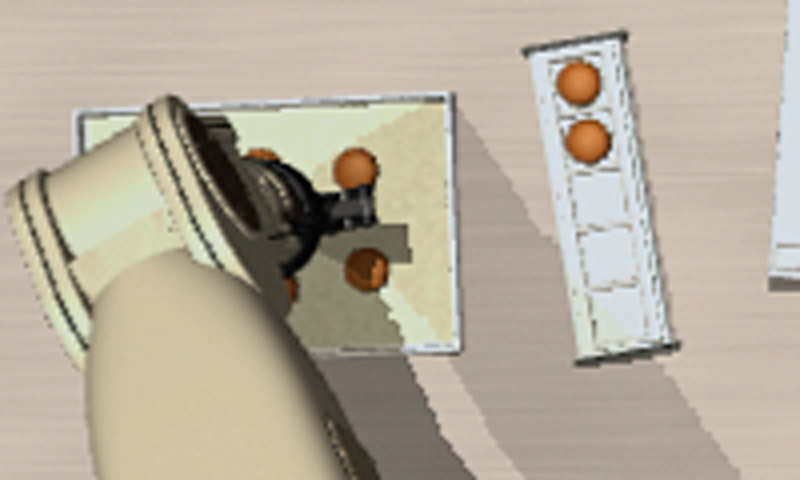

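```bash
python3 -c "
from h import *
for n in('side','top'): cv2.imwrite(f'pics/{n}_shut.png',cap(n)['img'])
print(monitor.read_state()['opening'])"
```

```text
0.00012525286333428924
```

>>> servo_tool(
  plan="0 0 0 0 -1;0 0 0 0 -1;0 0 0 0 -1;0 0 0 0 -1;0 0 0 0 -1;0 0 0 0 -1",
)

```text
time_s: 5.8
position: [0.4862, 0.2805, 0.0367]
tool_rot: [-0.0, -0.079, 0.997, -0.0]
contact_force: [-1.0, 0.3, 0.2]
opening: 0.0844
grasp_force: 0.0
```

```bash
python3 -c "
from h import *
print(monitor.read_state()['opening'],monitor.read_state()['position'])
o=[]
for n,(u,v) in(('side',(220,310)),('top',(170,230))):
  a=cv2.imread(f'pics/{n}_shut.png');b=cap(n)['img'];cv2.imwrite(f'pics/{n}_open.png',b)
  d=cv2.absdiff(a,b).max(2)>25; y,x=np.nonzero(d); print(n,d.sum(),(x.min(),x.max(),y.min(),y.max()) if len(x) else 0)
  o.append(np.hstack([cv2.resize(i[v:v+90,u:u+120],None,fx=3.3,fy=3.3,interpolation=cv2.INTER_CUBIC) for i in(a,b)]))
cv2.imwrite('pics/cmp.png',cv2.convertScaleAbs(np.vstack(o),alpha=1.8))"
```

```text
0.08444567455311125 [0.48620013 0.28051666 0.03674715]
side 881 (np.int64(260), np.int64(621), np.int64(150), np.int64(430))
top 273 (np.int64(137), np.int64(301), np.int64(260), np.int64(476))
```

View pics/cmp.png

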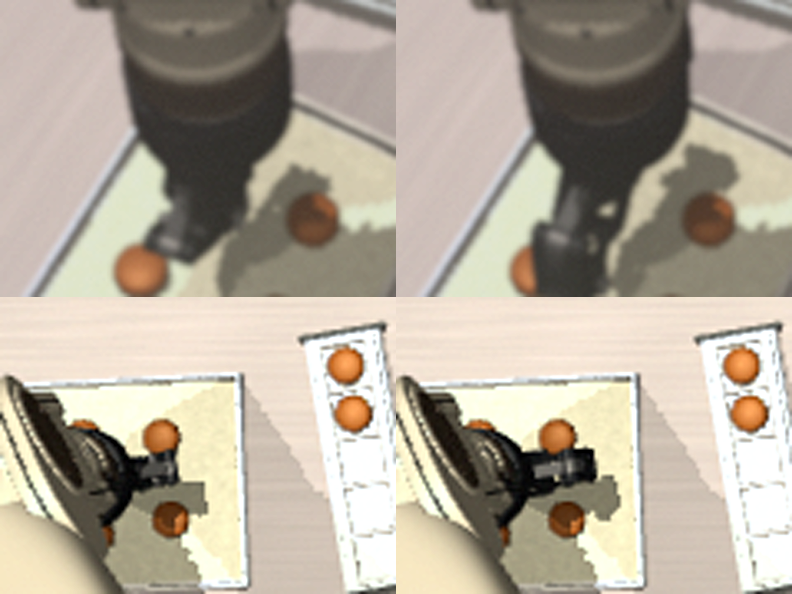

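Left is shut, right is open: the fingers really move, and they sit about where expected. What is uncertain is the tip height, so I'll touch the pan floor gently with the jaws shut.

>>> servo_tool(
  plan="0 0 0 0 1;0 0 0 0 1;0 0 0 0 1;0 0 0 0 1;0 0 0.8 0 1;0 0 0.8 0 1;0 0 0 0 1;0 0 0 0 1;0 0 0.2 0 1;0 0 0.2 0 1;0 0 0.2 0 1;0 0 0 0 1",
)

```text
time_s: 7.1
position: [0.486, 0.2804, 0.0145]
tool_rot: [-0.0, -0.079, 0.997, -0.0]
contact_force: [1.1, 0.2, -0.2]
opening: 0.0001
grasp_force: 0.0
```

>>> servo_tool(
  plan="0 0 0.2 0 1;0 0 0.2 0 1;0 0 0.2 0 1;0 0 0 0 1",
)

```text
time_s: 7.5
position: [0.4859, 0.2804, 0.0084]
tool_rot: [-0.0, -0.079, 0.997, -0.0]
contact_force: [0.1, -0.7, 0.2]
opening: 0.0002
grasp_force: 0.0
```

>>> servo_tool(
  plan="0 0 0.2 0 1;0 0 0.2 0 1;0 0 0.1 0 1;0 0 0 0 1",
)

```text
time_s: 7.9
position: [0.486, 0.2804, 0.0035]
tool_rot: [-0.0, -0.079, 0.997, -0.0]
contact_force: [1.0, -0.0, -0.2]
opening: -0.0001
grasp_force: 0.0
```

>>> servo_tool(
  plan="0 0 0.2 0 1;0 0 0.2 0 1;0 0 0 0 1",
)

```text
time_s: 8.2
position: [0.486, 0.2804, -0.0006]
tool_rot: [-0.0, -0.079, 0.997, -0.0]
contact_force: [-0.5, 0.1, 0.9]
opening: 0.0
grasp_force: 0.0
```

```bash
python3 -c "
from h import *
c=cap('side'); p=monitor.read_state()['position']; print(p,monitor.read_state()['joint_positions'],proj(c,p),proj(c,p-[0,0,.011]))
im=c['img'];a=cv2.convertScaleAbs(cv2.resize(im[320:430,230:350],None,fx=5,fy=5,interpolation=cv2.INTER_CUBIC),alpha=2)
cv2.imwrite('pics/s5.png',a)"
```

```text
[ 4.86046951e-01  2.80444452e-01 -4.29864963e-04] [ 5.23343157e-01  5.48058443e-01 -1.52769411e-01  8.70407278e-01
 -2.54855094e-05  3.64457800e-01] [290.58646014 386.30272529] [290.88852925 388.59800685]
```

View pics/s5.png

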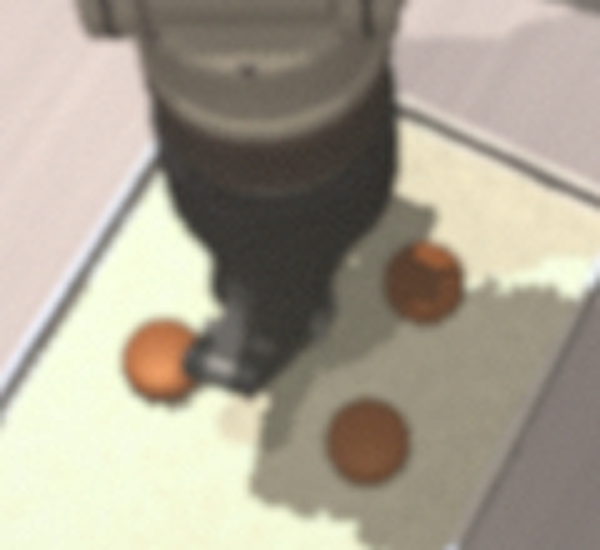

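>>> servo_tool(
  plan="0 0 0.2 0 1;0 0 0.2 0 1;0 0 0 0 1",
)

```text
time_s: 8.55
position: [0.4859, 0.2804, -0.0046]
tool_rot: [-0.0, -0.079, 0.997, -0.0]
contact_force: [-0.5, -0.7, -0.0]
opening: 0.0003
grasp_force: 0.0
```

>>> servo_tool(
  plan="0 0 0.2 0 1;0 0 0.2 0 1;0 0 0 0 1",
)

```text
time_s: 8.85
position: [0.4864, 0.2806, -0.0079]
tool_rot: [0.0, -0.079, 0.997, 0.0]
contact_force: [-0.6, -0.7, 3.0]
opening: 0.0001
grasp_force: 1.5
```

Touchdown: the shut tips meet the pan floor (z = 3) at a TCP reading of about -8. So the real tips stand about 10 mm above the read TCP height, and I'll use this measured offset from here. Next I retry the first biscuit.

```bash
python3 -c "
from h import *
go(521.2,254.7,40,189.1)"
```

```text
yaw 0.00  tool dx -3.03 dy -3.11 dz -4.79 | t 8.8 pos [486.4 280.6  -7.9] q6 0.36 cur -170.9
```

>>> servo_tool(
  plan="0 0 -2.4 0 -0.2;0 0 -2.4 0 -0.2;-1.5 -1.5 0 0 -0.2;-1.53 -1.61 0 0 -0.2;0 0 0 0 -0.2;0 0 2 0 -0.2;0 0 1.5 0 -0.2;0 0 0.7 0 -0.2;0 0 0.2 0 -0.2;0 0 0 0 -0.2",
)

```text
time_s: 9.85
position: [0.5208, 0.2548, -0.0043]
tool_rot: [-0.0, -0.08, 0.997, -0.0]
contact_force: [0.6, 0.5, 0.1]
opening: 0.0512
grasp_force: 0.0
```

>>> servo_tool(
  plan="0 0 0 0 1;0 0 0 0 1;0 0 0 0 1;0 0 0 0 1;0 0 0 0 1;0 0 0 0 1",
)

```text
time_s: 10.45
position: [0.5218, 0.2551, -0.0032]
tool_rot: [0.001, -0.079, 0.997, 0.0]
contact_force: [0.2, 0.7, 5.7]
opening: 0.0288
grasp_force: 25.1
```

>>> servo_tool(
  plan="0 0 0 0 -0.2;0 0 0 0 -0.2;0 0 0 0 -0.2;0 0 -3 0 -0.2;0 0 -4 0 -0.2;0 0 -3 0 -0.2;0 0 0 0 -0.2;0 0 0 0 -0.2",
)

```text
time_s: 11.25
position: [0.5214, 0.2547, 0.0962]
tool_rot: [0.001, -0.079, 0.997, 0.0]
contact_force: [-0.3, 0.6, -0.9]
opening: 0.0512
grasp_force: 0.0
```

```bash
python3 -c "
from h import *
for n in ('side','top'):
  for d in discs(cap(n),.012): 
    if 200<d[2][1]<400: print(n,d)
go(521.2,254.7,0,189.1)"
```

```text
side ([280.9, 363.1], 174, [521.4, 255.1, 12.0])
side ([314.3, 376.1], 180, [455.8, 247.0, 12.0])
side ([262.1, 391.6], 191, [521.5, 317.6, 12.0])
side ([303.1, 408.0], 196, [443.6, 307.5, 12.0])
side ([285.5, 442.4], 217, [439.2, 372.9, 12.0])
top ([220.8, 297.1], 89, [456.1, 249.6, 12.0])
yaw 0.00  tool dx -0.14 dy 0.04 dz 9.42 | t 11.3 pos [519.9 254.   94.2] q6 0.30 cur -170.9
```

>>> servo_tool(
  plan="-0.1 0 3 0 -0.2;0 0 3 0 -0.2;0 0 2 0 -0.2;0 0 0.8 0 -0.2;0 0 0.3 0 -0.2;0 0 0 0 -0.2;0 0 0 0 1;0 0 0 0 1;0 0 0 0 1;0 0 0 0 1;0 0 0 0 1;0 0 0 0 1",
)

```text
time_s: 12.55
position: [0.5239, 0.2555, 0.0071]
tool_rot: [0.002, -0.079, 0.997, 0.001]
contact_force: [-0.4, -1.2, 7.1]
opening: -0.0003
grasp_force: 3.4
```

>>> servo_tool(
  plan="0 0 -1 0 1;0 0 -3 0 1;0 0 -3 0 1;0 0 -2 0 1;0 0 0 0 1;0 0 0 0 1",
)

```text
time_s: 13.15
position: [0.5222, 0.2549, 0.0953]
tool_rot: [0.001, -0.079, 0.997, 0.0]
contact_force: [-0.1, 0.6, -0.2]
opening: 0.0001
grasp_force: 0.0
```

```bash
python3 -c "
from h import *
go(500.8,92,60,189.1)"
```

```text
yaw 0.00  tool dx 4.69 dy -15.75 dz 3.53 | t 13.2 pos [522.2 254.9  95.3] q6 0.30 cur -170.9
```

>>> servo_tool(
  plan="0 0 0 0 -0.2;0 0 0 0 -0.2;0 0 0 0 -0.2;0 0 0 0 -0.2",
)

```text
time_s: 13.55
position: [0.5216, 0.2546, 0.094]
tool_rot: [-0.001, -0.079, 0.997, -0.0]
contact_force: [1.0, 0.0, -0.1]
opening: 0.0512
grasp_force: 0.0
```

```bash
python3 -c "
from h import *
for d in discs(cap('side'),.012): 
    if 200<d[2][1]<400: print(d)
go(521.4,255.1,-4.5,189.1)"
```

```text
([280.8, 363.1], 171, [521.5, 255.2, 12.0])
([314.4, 376.0], 179, [455.8, 246.8, 12.0])
([262.1, 391.6], 191, [521.5, 317.6, 12.0])
([303.2, 408.0], 195, [443.5, 307.4, 12.0])
([285.5, 442.4], 216, [439.1, 373.0, 12.0])
yaw 0.00  tool dx 0.03 dy 0.05 dz 9.87 | t 13.6 pos [521.8 254.6  94.2] q6 0.30 cur -170.9
```

>>> servo_tool(
  plan="0 0 3 0 -0.2;0 0 3 0 -0.2;0 0 2.5 0 -0.2;0 0 1 0 -0.2;0 0 0.35 0 -0.2;0 0 0 0 -0.2;0 0 0 0 1;0 0 0 0 1;0 0 0 0 1;0 0 0 0 1;0 0 0 0 1;0 0 0 0 1",
  squeeze=30,
)

```text
time_s: 14.8
position: [0.5234, 0.2554, -0.002]
tool_rot: [0.002, -0.079, 0.997, 0.001]
contact_force: [0.0, 0.0, 5.7]
opening: 0.0281
grasp_force: 29.8
```

>>> servo_tool(
  plan="0 0 -1 0 1;0 0 -3 0 1;0 0 -3 0 1;0 0 -2 0 1;0 0 0 0 1;0 0 0 0 1",
)

```text
time_s: 15.4
position: [0.522, 0.2548, 0.0866]
tool_rot: [0.0, -0.079, 0.997, 0.0]
contact_force: [-0.4, 0.1, -0.8]
opening: 0.0284
grasp_force: 29.6
```

```bash
python3 -c "
from h import *
go(500.8,92,60,189.1);go(500.8,92,25,189.1)"
```

```text
yaw 0.00  tool dx 4.67 dy -15.73 dz 2.66 | t 15.4 pos [522.  254.8  86.6] q6 0.30 cur -170.9
yaw 0.00  tool dx 4.67 dy -15.73 dz 6.16 | t 15.4 pos [522.  254.8  86.6] q6 0.30 cur -170.9
```

>>> servo_tool(
  plan="0.7 -2.4 0 0 1;0.9 -3 0 0 1;1 -3.4 0 0 1;1 -3.4 0.5 0 1;0.7 -2.4 1 0 1;0.37 -1.13 1 0 1;0 0 1 0 1;0 0 0 0 1;0 0 0 0 1",
)

```text
time_s: 16.3
position: [0.5007, 0.0932, 0.0507]
tool_rot: [-0.001, -0.08, 0.997, 0.0]
contact_force: [0.2, 0.3, -0.1]
opening: 0.0281
grasp_force: 30.6
```

```bash
python3 -c "
from h import *
go(500.8,92,22,189.1)
c=cap('side')
for d in discs(c,.05): 
    if -50<d[2][1]<150: print(d)
cv2.imwrite('pics/s6.png',cv2.convertScaleAbs(cv2.resize(c['img'][230:340,260:410],None,fx=4,fy=4,interpolation=cv2.INTER_CUBIC),alpha=2))
"
```

```text
yaw 0.09  tool dx 0.01 dy -0.12 dz 2.87 | t 16.3 pos [500.7  93.2  50.7] q6 0.02 cur -170.8
([297.6, 283.4], 135, [569.5, 112.6, 50.0])
([314.5, 290.1], 106, [533.7, 109.7, 50.0])
```

View pics/s6.png

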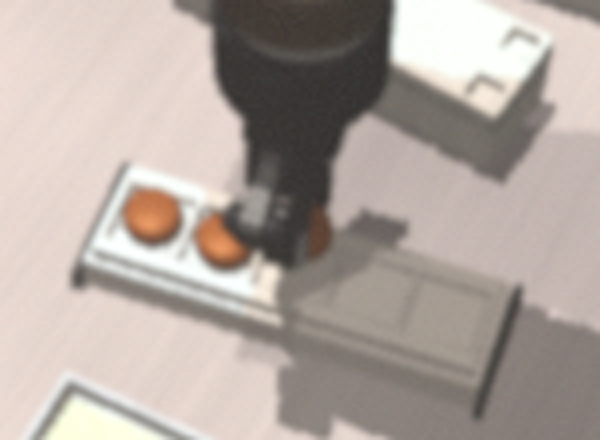

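The held biscuit shows between the jaws at about (339,287), above pocket 3. I lower it now.

>>> servo_tool(
  plan="0 -0.1 1 0 1;0 0 1 0 1;0 0 0.5 0 1;0 0 0.2 0 1;0 0 0.2 0 1;0 0 0 0 1;0 0 0 0 1",
)

```text
time_s: 17.05
position: [0.5012, 0.0911, 0.0223]
tool_rot: [0.0, -0.079, 0.997, -0.0]
contact_force: [-0.2, 1.4, 0.1]
opening: 0.0283
grasp_force: 30.7
```

>>> servo_tool(
  plan="0 0 0.1 0 1;0 0 0.1 0 1;0 0 0.1 0 1;0 0 0 0 1",
)

```text
time_s: 17.45
position: [0.5012, 0.091, 0.02]
tool_rot: [0.0, -0.079, 0.997, -0.0]
contact_force: [-1.6, -0.5, 5.2]
opening: 0.0283
grasp_force: 31.2
```

>>> servo_tool(
  plan="0 0 0 0 -0.2;0 0 0 0 -0.2;0 0 -1 0 -0.2;0 0 -3 0 -0.2;0 0 -3 0 -0.2;0 3 0 0 -0.2;0 3 0 0 -0.2;0 0 0 0 -0.2;0 0 0 0 -0.2",
)

```text
time_s: 18.35
position: [0.4914, 0.1507, 0.0896]
tool_rot: [0.0, -0.08, 0.997, -0.0]
contact_force: [-1.4, 0.4, -0.7]
opening: 0.0511
grasp_force: 0.0
```

```bash
python3 -c "
from h import *
for n in('side','top'):
  c=cap(n)
  for d in discs(c,.0325): 
    if 50<d[2][1]<150: print(n,d)
  for d in discs(c,.012): 
    if 200<d[2][1]<400: print(n,d)
go(455.8,247,60,189.1)"
```

```text
side ([297.6, 283.4], 135, [575.9, 103.2, 32.5])
side ([334.5, 294.6], 134, [500.2, 90.3, 32.5])
side ([314.4, 376.0], 180, [455.8, 246.8, 12.0])
side ([262.2, 391.6], 190, [521.4, 317.6, 12.0])
side ([303.2, 407.8], 196, [443.6, 307.1, 12.0])
side ([285.5, 442.4], 214, [439.1, 373.0, 12.0])
top ([274.4, 250.4], 92, [575.6, 105.7, 32.5])
top ([276.6, 264.8], 94, [538.0, 100.3, 32.5])
top ([280.8, 279.4], 68, [500.0, 89.6, 32.5])
top ([193.5, 272.4], 73, [521.9, 321.7, 12.0])
top ([198.0, 302.0], 91, [444.1, 309.6, 12.0])
top ([173.4, 303.9], 97, [439.9, 374.5, 12.0])
yaw -0.02  tool dx 1.98 dy 10.17 dz 2.93 | t 18.4 pos [491.4 149.7  89.3] q6 0.14 cur -170.9
```

>>> servo_tool(
  plan="0.4 2.5 0 0 -0.2;0.8 3.5 0 0 -0.2;0.8 4.17 0 0 -0.2;0 0 2 0 -0.2;0 0 3 0 -0.2;0 0 2.5 0 -0.2;0 0 1.2 0 -0.2;0 0 0 0 -0.2;0 0 0 0 -0.2",
)

```text
time_s: 19.35
position: [0.4563, 0.2473, 0.0028]
tool_rot: [0.0, -0.079, 0.997, 0.0]
contact_force: [0.7, -0.5, 0.3]
opening: 0.0509
grasp_force: 0.0
```

```bash
python3 -c "
from h import *
go(455.8,247,-4.5,189.1)"
```

```text
yaw -0.06  tool dx 0.06 dy -0.02 dz 0.73 | t 19.4 pos [456.3 247.3   2.8] q6 0.34 cur -171.0
```

>>> servo_tool(
  plan="0 0 0.7 0 -0.2;0 0 0 0 1;0 0 0 0 1;0 0 0 0 1;0 0 0 0 1;0 0 0 0 1;0 0 0 0 1;0 0 -1 0 1;0 0 -3 0 1;0 0 -3 0 1;0 0 0 0 1;0 0 0 0 1",
)

```text
time_s: 20.55
position: [0.456, 0.2478, 0.0661]
tool_rot: [0.001, -0.079, 0.997, 0.0]
contact_force: [-0.7, -0.1, -0.8]
opening: 0.0284
grasp_force: 29.7
```

```bash
python3 -c "
from h import *
go(463.1,85.6,50,189.1)"
```

```text
yaw 0.01  tool dx 1.87 dy -16.13 dz 1.61 | t 20.6 pos [456.  247.8  66.1] q6 0.34 cur -170.9
```

>>> servo_tool(
  plan="0.3 -2.4 0 0 1;0.3 -3 0 0 1;0.4 -3.4 0 0 1;0.4 -3.4 0 0 1;0.3 -2.4 0.6 0 1;0.17 -1.53 1 0 1;0 0 0 0 1;0 0 0 0 1;0 0 0 0 1",
)

```text
time_s: 21.45
position: [0.4625, 0.086, 0.049]
tool_rot: [-0.0, -0.08, 0.997, 0.0]
contact_force: [-0.1, -0.2, -0.3]
opening: 0.0286
grasp_force: 29.7
```

```bash
python3 -c "
from h import *
go(463.1,85.6,20,189.1)"
```

```text
yaw 0.05  tool dx -0.05 dy -0.05 dz 2.90 | t 21.4 pos [462.5  86.   49. ] q6 0.02 cur -170.8
```

>>> servo_tool(
  plan="-0.05 -0.03 1 0 1;0 0 1 0 1;0 0 0.4 0 1;0 0 0.2 0 1;0 0 0.1 0 1;0 0 0.1 0 1;0 0 0.1 0 1;0 0 0 0 1",
)

```text
time_s: 22.25
position: [0.4634, 0.0851, 0.0204]
tool_rot: [0.0, -0.079, 0.997, 0.0]
contact_force: [-0.5, -0.5, 0.5]
opening: 0.0284
grasp_force: 29.7
```

>>> servo_tool(
  plan="0 0 0 0 -0.2;0 0 0 0 -0.2;0 0 -1 0 -0.2;0 0 -3 0 -0.2;0 0 -3 0 -0.2;0 3 0 0 -0.2;0 3 0 0 -0.2;0 0 0 0 -0.2;0 0 0 0 -0.2",
)

```text
time_s: 23.15
position: [0.4538, 0.1447, 0.0909]
tool_rot: [0.0, -0.08, 0.997, -0.0]
contact_force: [0.5, 0.3, -1.4]
opening: 0.0511
grasp_force: 0.0
```

```bash
python3 -c "
from h import *
for n in('side','top'):
  c=cap(n)
  for d in discs(c,.0325): 
    if 50<d[2][1]<150: print(n,d)
  for d in discs(c,.012): 
    if 200<d[2][1]<400: print(n,d)
go(443.6,307.3,60,189.1)"
```

```text
side ([297.6, 283.4], 135, [575.9, 103.2, 32.5])
side ([315.6, 289.3], 141, [538.2, 97.8, 32.5])
side ([354.2, 301.0], 101, [460.5, 84.4, 32.5])
side ([262.2, 391.7], 187, [521.3, 317.7, 12.0])
side ([303.1, 407.8], 195, [443.7, 307.1, 12.0])
side ([285.5, 442.4], 214, [439.1, 373.0, 12.0])
top ([274.3, 250.4], 93, [575.6, 105.8, 32.5])
top ([276.6, 264.7], 95, [538.1, 100.2, 32.5])
top ([279.7, 279.6], 90, [499.5, 92.5, 32.5])
top ([283.2, 293.2], 72, [464.2, 83.8, 32.5])
top ([194.6, 272.2], 96, [522.4, 318.6, 12.0])
top ([197.4, 302.1], 81, [443.7, 311.2, 12.0])
top ([173.4, 303.9], 97, [439.9, 374.5, 12.0])
yaw -0.02  tool dx -1.59 dy 16.30 dz 3.05 | t 23.2 pos [453.7 143.8  90.5] q6 0.15 cur -170.9
```

>>> servo_tool(
  plan="-0.2 2.5 0 0 -0.2;-0.4 3.4 0 0 -0.2;-0.4 4 0 0 -0.2;-0.3 3.6 0 0 -0.2;-0.29 2.8 0.5 0 -0.2;0 0 2 0 -0.2;0 0 3 0 -0.2;0 0 2 0 -0.2;0 0 1.3 0 -0.2;0 0 0 0 -0.2;0 0 0 0 -0.2",
)

```text
time_s: 24.35
position: [0.4442, 0.3076, 0.0027]
tool_rot: [0.0, -0.079, 0.997, 0.0]
contact_force: [1.3, 0.4, 0.6]
opening: 0.0513
grasp_force: 0.0
```

```bash
python3 -c "
from h import *
go(443.6,307.3,-4.5,189.1)"
```

```text
yaw -0.05  tool dx 0.07 dy -0.01 dz 0.72 | t 24.4 pos [444.2 307.6   2.7] q6 0.45 cur -171.0
```

>>> servo_tool(
  plan="0.05 0 0.7 0 -0.2;0 0 0 0 1;0 0 0 0 1;0 0 0 0 1;0 0 0 0 1;0 0 0 0 1;0 0 0 0 1;0 0 -1 0 1;0 0 -3 0 1;0 0 -3 0 1;0 0 0 0 1;0 0 0 0 1",
)

```text
time_s: 25.55
position: [0.4436, 0.3081, 0.0662]
tool_rot: [0.001, -0.079, 0.997, 0.0]
contact_force: [-0.8, -0.3, -1.1]
opening: 0.0285
grasp_force: 29.7
```

```bash
python3 -c "
from h import *
go(425.6,79.6,50,189.1)"
```

```text
yaw 0.01  tool dx 5.39 dy -22.28 dz 1.62 | t 25.6 pos [443.6 308.1  66.2] q6 0.45 cur -170.9
```

>>> servo_tool(
  plan="0.6 -2.4 0 0 1;0.7 -3 0 0 1;0.8 -3.5 0 0 1;0.8 -3.5 0 0 1;0.8 -3.5 0 0 1;0.8 -3 0 0 1;0.6 -2 0.6 0 1;0.29 -1.38 1 0 1;0 0 0 0 1;0 0 0 0 1;0 0 0 0 1",
)

```text
time_s: 26.65
position: [0.4253, 0.0799, 0.0492]
tool_rot: [-0.0, -0.08, 0.997, 0.0]
contact_force: [-0.8, 0.5, -0.4]
opening: 0.028
grasp_force: 29.7
```

```bash
python3 -c "
from h import *
go(425.6,79.6,20,189.1)"
```

```text
yaw 0.05  tool dx -0.03 dy -0.03 dz 2.92 | t 26.6 pos [425.3  79.9  49.2] q6 0.03 cur -170.8
```

>>> servo_tool(
  plan="-0.03 -0.02 1 0 1;0 0 1 0 1;0 0 0.4 0 1;0 0 0.2 0 1;0 0 0.1 0 1;0 0 0.1 0 1;0 0 0.1 0 1;0 0 0 0 1",
)

```text
time_s: 27.45
position: [0.4256, 0.0791, 0.0204]
tool_rot: [0.0, -0.079, 0.997, 0.0]
contact_force: [-0.7, -0.5, 0.5]
opening: 0.0285
grasp_force: 29.7
```

>>> servo_tool(
  plan="0 0 0 0 -0.2;0 0 0 0 -0.2;0 0 -1 0 -0.2;0 0 -3 0 -1;0 0 -4 0 -1;0 -3 -3 0 -1;0 -4 0 0 -1;0 -4 0 0 -1;0 -4 0 0 -1;0 -4 0 0 -1;0 0 0 0 -1;0 0 0 0 -1",
)

```text
time_s: 28.65
position: [0.4555, -0.1092, 0.1308]
tool_rot: [0.0, -0.078, 0.997, 0.0]
contact_force: [-0.3, -0.2, -0.4]
opening: 0.0851
grasp_force: 0.0
```

```bash
python3 -c "
from h import *
for n in('side','top'):
  c=cap(n)
  for d in discs(c,.0325): 
    if 50<d[2][1]<150: print(n,d)
  print(topface(c,n,SEED[n][2],.032))
go(530.2,-416,100,173.8)"
```

```text
side ([297.6, 283.4], 134, [575.9, 103.2, 32.5])
side ([315.6, 289.3], 139, [538.2, 97.8, 32.5])
side ([335.0, 294.8], 137, [499.3, 90.2, 32.5])
side ([352.7, 300.3], 141, [463.7, 84.4, 32.5])
side ([371.4, 306.1], 151, [426.6, 78.4, 32.5])
[551.0, -437.2, -78.9, 640.4, 252.8]
top ([274.3, 250.4], 93, [575.6, 105.8, 32.5])
top ([276.6, 264.7], 95, [538.1, 100.2, 32.5])
top ([279.7, 279.5], 91, [499.5, 92.7, 32.5])
top ([282.0, 293.2], 94, [464.2, 86.9, 32.5])
top ([284.6, 307.7], 94, [426.7, 80.6, 32.5])
[530.3, -414.4, -6.2, 201.9, 59.8]
yaw 15.34  tool dx -10.78 dy -29.84 dz 3.05 | t 28.8 pos [ 455.2 -107.7  130.5] q6 -0.39 cur -170.9
```

All five pockets are filled and in line. Next is the lid.

>>> servo_tool(
  plan="0 0 0 7.67 -1;0 0 0 7.67 -1;-1 -2.8 0 0 -1;-1.3 -3.5 0 0 -1;-1.4 -4 0 0 -1;-1.4 -4 0 0 -1;-1.4 -4 0 0 -1;-1.4 -4 0 0 -1;-1.4 -3.5 0 0 -1;-1 -2.5 0 0 -1;-0.48 -1.54 2 0 -1;0 0 1 0 -1",
  squeeze=40,
)

```text
time_s: 29.95
position: [0.5307, -0.4168, 0.0985]
tool_rot: [-0.001, 0.054, 0.999, 0.0]
contact_force: [-0.5, 0.4, -0.3]
opening: 0.0852
grasp_force: 0.0
```

>>> servo_tool(
  plan="0 0 0 0 -1;0 0 0 0 -1;0 0 0 0 -1",
)

```text
time_s: 30.25
position: [0.5311, -0.4157, 0.1015]
tool_rot: [0.0, 0.053, 0.999, -0.0]
contact_force: [-0.2, 0.8, 0.5]
opening: 0.0855
grasp_force: 0.0
```

```bash
python3 -c "
from h import *
go(530.2,-416,40,173.8)"
```

```text
yaw 0.07  tool dx 0.08 dy -0.04 dz 6.15 | t 30.2 pos [ 531.1 -415.7  101.5] q6 -0.56 cur 173.9
```

>>> servo_tool(
  plan="0.08 -0.04 2 0 -1;0 0 3 0 -1;0 0 2 0 -1;0 0 1.5 0 -1;0 0 1 0 -1;0 0 1 0 -1;0 0 0.6 0 -1;0 0 0 0 -1;0 0 0 0 -1",
)

```text
time_s: 31.15
position: [0.5298, -0.4175, -0.0102]
tool_rot: [0.0, 0.054, 0.999, -0.0]
contact_force: [-0.2, -0.0, 0.8]
opening: 0.0851
grasp_force: 0.0
```

>>> servo_tool(
  plan="0 0 0 0 1;0 0 0 0 1;0 0 0 0 1;0 0 0 0 1;0 0 0 0 1;0 0 0 0 1;0 0 0 0 1",
)

```text
time_s: 31.85
position: [0.5301, -0.4177, -0.0097]
tool_rot: [0.001, 0.054, 0.999, -0.0]
contact_force: [0.4, -0.4, 5.3]
opening: 0.0598
grasp_force: 44.7
```

>>> servo_tool(
  plan="0 0 -1 0 1;0 0 -2 0 1;0 0 -3 0 1;0 0 -3 0 1;0 0 -2 0 1;0 0 0 -5 1;0 0 0 -5.4 1;0 0 0 -5 1;0 0 0 0 1;0 0 0 0 1",
)

```text
time_s: 32.85
position: [0.5292, -0.4169, 0.099]
tool_rot: [-0.0, -0.079, 0.997, 0.0]
contact_force: [0.7, -0.1, -0.9]
opening: 0.0592
grasp_force: 44.0
```

```bash
python3 -c "
from h import *
go(501,91.8,60,189.2);print(monitor.read_state()['opening'])"
```

```text
yaw -0.14  tool dx -5.35 dy 50.67 dz 3.90 | t 32.9 pos [ 529.2 -416.9   99. ] q6 -0.83 cur -170.9
0.059213944456129264
```

>>> servo_tool(
  plan="-0.15 1.5 0 0 1;-0.25 2.5 0 0 1;-0.35 3.5 0 0 1;-0.4 4 0 0 1;-0.4 4 0 0 1;-0.4 4 0 0 1;-0.4 4 0 0 1;-0.4 4 0 0 1;-0.4 4 0 0 1;-0.4 4 0 0 1;-0.4 4 0 0 1;-0.4 3.5 0 0 1",
)

```text
time_s: 34.05
position: [0.5035, 0.0162, 0.0995]
tool_rot: [0.0, -0.079, 0.997, 0.0]
contact_force: [0.8, -0.6, -1.8]
opening: 0.0589
grasp_force: 44.0
```

>>> servo_tool(
  plan="-0.4 3 0 0 1;-0.3 2 0 0 1;-0.2 1.2 0 0 1;0 0.5 1 0 1;0 0 2 0 1;0 0 0 0 1;0 0 0 0 1;0 0 0 0 1",
)

```text
time_s: 34.85
position: [0.5027, 0.0812, 0.0697]
tool_rot: [0.0, -0.079, 0.997, -0.0]
contact_force: [0.3, 0.6, -0.9]
opening: 0.059
grasp_force: 44.0
```

```bash
python3 -c "
from h import *
go(501,91.8,45,189.2);print(monitor.read_state()['opening'])"
```

```text
yaw -0.11  tool dx -0.01 dy 1.07 dz 2.47 | t 34.9 pos [502.7  81.2  69.7] q6 0.00 cur -170.9
0.058994078205479035
```

>>> servo_tool(
  plan="0 0.6 0 -0.1 1;0 0.47 1 0 1;0 0 1 0 1;0 0 0.5 0 1;0 0 0 0 1;0 0 0 0 1;0 0 0 0 1",
)

```text
time_s: 35.55
position: [0.5007, 0.0924, 0.0444]
tool_rot: [0.0, -0.081, 0.997, 0.0]
contact_force: [0.5, 0.1, -0.0]
opening: 0.0594
grasp_force: 44.0
```

```bash
python3 -c "
from h import *
go(501,91.8,12.3,189.2)
c=cap('side');im=c['img'][235:355,250:420]
t=cap('top')['img'][225:335,220:340]
cv2.imwrite('pics/s7.png',cv2.convertScaleAbs(np.hstack([cv2.resize(im,(510,360),interpolation=cv2.INTER_CUBIC),cv2.resize(t,(390,360),interpolation=cv2.INTER_CUBIC)])[:,:800],alpha=1.8))"
```

```text
yaw 0.06  tool dx -0.02 dy -0.06 dz 3.21 | t 35.5 pos [500.7  92.4  44.4] q6 0.02 cur -170.7
```

View pics/s7.png

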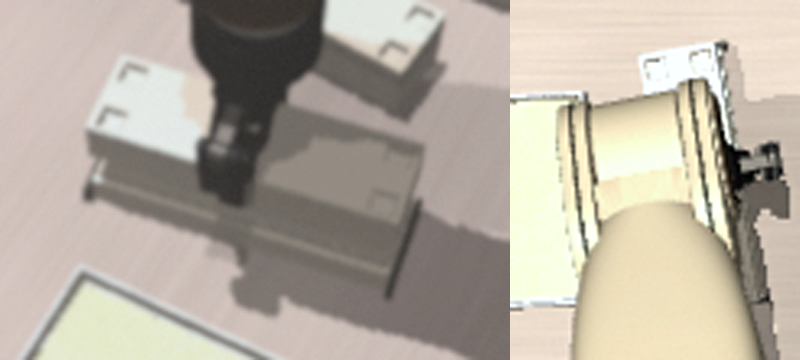

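The lid is held level and in line over the base, its far end at about (294,266) in the side view. I lower it in small steps and watch the force.

>>> servo_tool(
  plan="0 -0.05 0.8 0 1;0 0 0.8 0 1;0 0 0.4 0 1;0 0 0 0 1;0 0 0.2 0 1;0 0 0.2 0 1;0 0 0.2 0 1;0 0 0 0 1;0 0 0 0 1",
)

```text
time_s: 36.55
position: [0.5005, 0.0919, 0.0183]
tool_rot: [0.0, -0.081, 0.997, 0.0]
contact_force: [0.1, -0.9, -1.1]
opening: 0.0592
grasp_force: 44.0
```

>>> servo_tool(
  plan="0 0 0.2 0 1;0 0 0.2 0 1;0 0 0.1 0 1;0 0 0.1 0 1;0 0 0 0 1",
)

```text
time_s: 37.05
position: [0.5005, 0.0919, 0.0123]
tool_rot: [-0.0, -0.081, 0.997, -0.0]
contact_force: [-0.2, -0.2, 0.0]
opening: 0.0592
grasp_force: 44.1
```

>>> servo_tool(
  plan="0 0 0.1 0 1;0 0 0.1 0 1;0 0 0 0 1",
)

```text
time_s: 37.35
position: [0.5007, 0.0919, 0.0122]
tool_rot: [0.001, -0.081, 0.997, 0.0]
contact_force: [-5.0, -0.0, 13.9]
opening: 0.0591
grasp_force: 45.7
```

The lid seated at the predicted height with a firm reaction. I release it and look.

>>> servo_tool(
  plan="0 0 -0.2 0 1;0 0 0 0 -1;0 0 0 0 -1;0 0 0 0 -1;0 0 -2 0 -1;0 0 -4 0 -1;0 0 -4 0 -1;0 -3 -1 7 -1;0 -4 0 7.2 -1;0 -4 0 0 -1;0 -4 0 0 -1;0 0 0 0 -1",
)

```text
time_s: 38.55
position: [0.4995, -0.0614, 0.1221]
tool_rot: [-0.0, 0.046, 0.999, -0.001]
contact_force: [-0.8, 0.8, 0.7]
opening: 0.0851
grasp_force: 0.0
```

```bash
python3 -c "
from h import *
c=cap('top'); print('lid',topface(c,'top',(281,278),.054))
for s,z in zip(SEED['top'][:2],(.054,.054)): print(topface(c,'top',s,z))
c=cap('side'); 
for s,z in zip([(340,300)]+SEED['side'][:2],(.054,.054,.054)): print(topface(c,'side',s,z))
go(547,-57.3,60,174.9)"
```

```text
lid [501.2, 94.1, 9.2, 201.8, 59.9]
[545.5, -55.5, 89.2, 387.0, 384.6]
[515.8, -150.8, 3.2, 204.3, 87.6]
[500.4, 91.4, 9.4, 202.3, 60.8]
[585.9, -60.8, -4.9, 125.6, 61.8]
[475.7, -232.5, -70.1, 436.3, 204.9]
yaw 0.02  tool dx -4.69 dy 0.51 dz 6.20 | t 38.6 pos [499.8 -58.2 122. ] q6 -0.03 cur 174.9
```

```bash
python3 -c "
from h import *
c=cap('side')['img']; a=cv2.imread('pics/side0.png')
d=cv2.absdiff(a,c).max(2); cv2.imwrite('pics/d.png',np.hstack([cv2.resize(c[100:280,260:480],None,fx=1.8,fy=1.8),cv2.resize(cv2.cvtColor(d,cv2.COLOR_GRAY2BGR)[100:280,260:480],None,fx=1.8,fy=1.8)])*2)"
```

```text
(no output)
```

View pics/d.png

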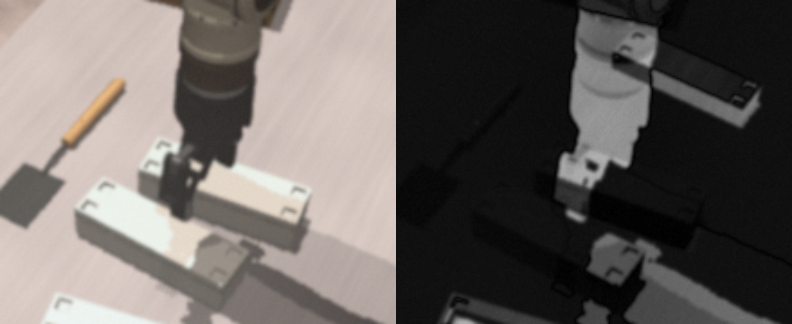

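The diff shows both tubs have not moved; only the arm, its shadow and the lifted lid differ. I go to grasp the nearer tub.

>>> servo_tool(
  plan="-1.5 0.1 0 0 -1;-2 0.2 0 0 -1;-1.2 0.1 0 0 -1;0 0 0 0 -1;0 0 1.5 0 -1;0 0 2 0 -1;0 0 0 0 -1;0 0 0 0 -1;0 0 0 0 -1",
  squeeze=60,
)

```text
time_s: 39.6
position: [0.5477, -0.0571, 0.0883]
tool_rot: [0.001, 0.043, 0.999, -0.0]
contact_force: [-0.4, -0.2, -1.2]
opening: 0.0858
grasp_force: 0.0
```

```bash
python3 -c "
from h import *
go(547,-57.3,8,174.9)"
```

```text
yaw 0.20  tool dx 0.07 dy -0.03 dz 8.03 | t 39.6 pos [547.7 -57.1  88.3] q6 -0.02 cur 175.1
```

>>> servo_tool(
  plan="0.05 -0.02 2 0.2 -1;0 0 2 0 -1;0 0 1.5 0 -1;0 0 1.5 0 -1;0 0 1 0 -1;0 0 0 0 -1;0 0 0 0 1;0 0 0 0 1;0 0 0 0 1;0 0 0 0 1;0 0 0 0 1;0 0 0 0 1",
)

```text
time_s: 40.8
position: [0.548, -0.0576, 0.0087]
tool_rot: [0.001, 0.045, 0.999, 0.0]
contact_force: [0.2, 0.6, 5.7]
opening: 0.059
grasp_force: 65.6
```

>>> servo_tool(
  plan="0 0 0 0 1;0 0 -1 0 1;0 0 -2 0 1;0 0 -3 0 1;0 0 -3 0 1;0 0 -2 0 1;0 0 -1 -4.5 1;0 0 0 -5 1;0 0 0 -4.8 1;0 0 0 0 1;0 0 0 0 1",
)

```text
time_s: 41.9
position: [0.5462, -0.0576, 0.1271]
tool_rot: [-0.001, -0.079, 0.997, 0.0]
contact_force: [0.4, -1.0, -2.4]
opening: 0.0593
grasp_force: 65.0
```

```bash
python3 -c "
from h import *
go(500.6,91.9,100,189.2)"
```

```text
yaw -0.14  tool dx 2.11 dy 15.49 dz 2.71 | t 41.9 pos [546.2 -57.6 127.1] q6 -0.26 cur -170.9
```

>>> servo_tool(
  plan="0.2 1.5 0 0 1;0.3 2.5 0 0 1;0.4 3.2 0 0 1;0.4 3.2 0 0 1;0.35 2.5 0 0 1;0.25 1.6 0.5 0 1;0.1 0.9 1.2 -0.2 1;0 0 1 0 1;0 0 0 0 1;0 0 0 0 1;0 0 0 0 1",
)

```text
time_s: 43.0
position: [0.5029, 0.0905, 0.1004]
tool_rot: [0.0, -0.081, 0.997, -0.0]
contact_force: [-0.2, 0.4, -2.9]
opening: 0.0597
grasp_force: 65.3
```

```bash
python3 -c "
from h import *
go(501.8,91.7,75,189.3);print(monitor.read_state()['opening'])"
```

```text
yaw -0.02  tool dx 0.09 dy 0.13 dz 2.54 | t 43.0 pos [502.9  90.5 100.4] q6 0.02 cur -170.7
0.05965183128439164
```

>>> servo_tool(
  plan="0.09 0.13 1 0 1;0 0 1.5 0 1;0 0 0 0 1;0 0 0 0 1;0 0 0 0 1",
)

```text
time_s: 43.5
position: [0.5019, 0.0924, 0.0758]
tool_rot: [0.0, -0.081, 0.997, 0.0]
contact_force: [0.6, 0.5, -2.3]
opening: 0.0592
grasp_force: 65.3
```

```bash
python3 -c "
from h import *
go(501.8,91.7,60,189.3)"
```

```text
yaw 0.05  tool dx 0.02 dy -0.07 dz 1.58 | t 43.5 pos [501.9  92.4  75.8] q6 0.02 cur -170.7
```

>>> servo_tool(
  plan="0 -0.06 0.6 0 1;0 0 0.4 0 1;0 0 0.2 0 1;0 0 0.2 0 1;0 0 0.1 0 1;0 0 0 0 1;0 0 0 0 1",
)

```text
time_s: 44.2
position: [0.5015, 0.0919, 0.0603]
tool_rot: [0.0, -0.082, 0.997, 0.0]
contact_force: [0.1, -0.2, -2.2]
opening: 0.0594
grasp_force: 65.3
```

Past the deck level without contact, so the feet are in the recesses. I go on down to the seat.

>>> servo_tool(
  plan="0 0 0.1 0 1;0 0 0.1 0 1;0 0 0.1 0 1;0 0 0.1 0 1;0 0 0.1 0 1;0 0 0 0 1",
)

```text
time_s: 44.8
position: [0.5015, 0.0918, 0.0567]
tool_rot: [0.0, -0.082, 0.997, 0.0]
contact_force: [-4.4, 0.1, 7.9]
opening: 0.0592
grasp_force: 66.5
```

>>> servo_tool(
  plan="0 0 -0.1 0 1;0 0 0 0 -1;0 0 0 0 -1;0 0 0 0 -1;0 0 -2 0 -1;0 0 -3 0 -1;0 0 -3 0 -1;0 -2 0 2.7 -1;0 -4 0 2.7 -1;0 -4 0 0 -1;0 0 0 0 -1;0 0 0 0 -1",
)

```text
time_s: 46.0
position: [0.5121, -0.0083, 0.1362]
tool_rot: [-0.0, -0.033, 0.999, 0.0]
contact_force: [-0.4, 0.4, -0.3]
opening: 0.085
grasp_force: 0.0
```

```bash
python3 -c "
from h import *
c=cap('top')
print('stack',topface(c,'top',(281,276),.102))
print('tub2',topface(c,'top',SEED['top'][1],.054))
c=cap('side'); print(topface(c,'side',SEED['side'][1],.054)); print('stack',topface(c,'side',(322,262),.102),proj(c,[.501,.092,.102]))
go(515.7,-165.2,90,183.9)"
```

```text
stack [501.4, 93.7, 9.2, 201.9, 60.3]
tub2 [515.7, -162.5, 3.8, 202.1, 60.3]
[483.4, -167.3, 4.1, 140.3, 61.7]
stack [501.2, 90.9, 9.5, 202.6, 61.6] [334.4489547  275.22081438]
yaw 0.09  tool dx 0.71 dy -15.81 dz 4.61 | t 46.1 pos [512.   -7.  136.1] q6 -0.08 cur -176.0
```

Tub 1 sits squarely on the lid, and tub 2 has not moved.

>>> servo_tool(
  plan="0 -2.2 0 0 -1;0.1 -3.5 0 0 -1;0.2 -3.6 0 0 -1;0.2 -3.3 0 0 -1;0.2 -2.2 0 0 -1;0 -1 2 0.1 -1;0 0 2.5 0 -1;0 0 0 0 -1;0 0 0 0 -1;0 0 0 0 -1",
)

```text
time_s: 47.1
position: [0.5171, -0.165, 0.0925]
tool_rot: [0.001, -0.035, 0.999, -0.0]
contact_force: [0.0, -0.5, 0.5]
opening: 0.0853
grasp_force: 0.0
```

```bash
python3 -c "
from h import *
go(515.7,-165.2,8,183.9)"
```

```text
yaw 0.06  tool dx 0.14 dy -0.01 dz 8.45 | t 47.1 pos [ 517.1 -165.    92.5] q6 -0.38 cur -176.0
```

>>> servo_tool(
  plan="0.12 0 2 0.1 -1;0 0 2 0 -1;0 0 2 0 -1;0 0 1.5 0 -1;0 0 0.9 0 -1;0 0 0 0 -1;0 0 0 0 1;0 0 0 0 1;0 0 0 0 1;0 0 0 0 1;0 0 0 0 1;0 0 0 0 1",
)

```text
time_s: 48.3
position: [0.5162, -0.1658, 0.0089]
tool_rot: [0.002, -0.033, 0.999, -0.0]
contact_force: [0.2, 1.5, 6.7]
opening: 0.0592
grasp_force: 65.9
```

>>> servo_tool(
  plan="0 0 0 0 1;0 0 -1 0 1;0 0 -2 0 1;0 0 -3 0 1;0 0 -4 0 1;0 0 -4 0 1;0 0 -2 -2.7 1;0 0 -1 -2.7 1;0 0 0 0 1;0 0 0 0 1;0 0 0 0 1",
)

```text
time_s: 49.4
position: [0.5138, -0.1655, 0.176]
tool_rot: [-0.001, -0.08, 0.997, 0.0]
contact_force: [-0.4, 0.7, -2.9]
opening: 0.0596
grasp_force: 65.2
```

```bash
python3 -c "
from h import *
go(501.5,91.8,140,189.3)"
```

```text
yaw -0.18  tool dx -2.94 dy 25.59 dz 3.60 | t 49.4 pos [ 513.8 -165.5  176. ] q6 -0.47 cur -170.9
```

>>> servo_tool(
  plan="-0.15 1.5 0 -0.2 1;-0.3 2.5 0 0 1;-0.4 3.4 0 0 1;-0.45 3.8 0 0 1;-0.45 3.8 0 0 1;-0.4 3.6 0 0 1;-0.35 3 0 0 1;-0.3 2.4 0.5 0 1;-0.17 1.6 1.2 0 1;0 0 1.5 0 1;0 0 0 0 1;0 0 0 0 1",
)

```text
time_s: 50.6
position: [0.5016, 0.092, 0.1447]
tool_rot: [-0.001, -0.082, 0.997, -0.0]
contact_force: [0.5, 0.2, -2.6]
opening: 0.059
grasp_force: 65.4
```

>>> servo_tool(
  plan="0 0 0 0 1;0 0 0 0 1",
)

```text
time_s: 50.8
position: [0.5031, 0.0915, 0.146]
tool_rot: [0.001, -0.081, 0.997, 0.0]
contact_force: [-0.1, 0.4, -2.7]
opening: 0.0593
grasp_force: 65.4
```

```bash
python3 -c "
from h import *
go(501.8,91.8,122,189.3)"
```

```text
yaw 0.02  tool dx 0.13 dy 0.05 dz 2.40 | t 50.8 pos [503.1  91.5 146. ] q6 0.02 cur -170.7
```

>>> servo_tool(
  plan="0.1 0.04 1 0 1;0 0 1 0 1;0 0 0.4 0 1;0 0 0.3 0 1;0 0 0.2 0 1;0 0 0.2 0 1;0 0 0 0 1;0 0 0 0 1;0 0 0 0 1",
)

```text
time_s: 51.7
position: [0.5017, 0.092, 0.1145]
tool_rot: [0.0, -0.082, 0.997, 0.0]
contact_force: [-0.5, 0.0, -2.1]
opening: 0.0591
grasp_force: 65.4
```

>>> servo_tool(
  plan="0 0 0.2 0 1;0 0 0.2 0 1;0 0 0.2 0 1;0 0 0.1 0 1;0 0 0 0 1;0 0 0 0 1",
)

```text
time_s: 52.3
position: [0.5015, 0.0919, 0.1072]
tool_rot: [-0.0, -0.082, 0.997, -0.0]
contact_force: [-0.2, -0.1, -2.4]
opening: 0.0591
grasp_force: 65.4
```

>>> servo_tool(
  plan="0 0 0.1 0 1;0 0 0.1 0 1;0 0 0.1 0 1;0 0 0.05 0 1;0 0 0 0 1",
)

```text
time_s: 52.8
position: [0.5016, 0.092, 0.1048]
tool_rot: [0.0, -0.082, 0.997, 0.0]
contact_force: [-3.3, -0.7, 4.6]
opening: 0.0593
grasp_force: 66.4
```

Seated at the predicted height. I release, retreat clear, and look.

>>> servo_tool(
  plan="0 0 -0.1 0 1;0 0 0 0 -1;0 0 0 0 -1;0 0 0 0 -1;0 0 -2 0 -1;0 0 -3 0 -1;0 0 -4 0 -1;0 0 -4 0 -1;0 -3 0 0 -1;0 -4 0 0 -1;0 -4 0 0 -1;0 -4 0 0 -1",
)

```text
time_s: 54.0
position: [0.5262, -0.0573, 0.235]
tool_rot: [0.0, -0.082, 0.997, -0.0]
contact_force: [1.3, -0.3, 0.4]
opening: 0.0852
grasp_force: 0.0
```

>>> servo_tool(
  plan="0 -4 0 0 -1;0 -4 0 0 -1;0 -2 0 0 -1;0 0 0 0 -1;0 0 0 0 -1",
)

```text
time_s: 54.5
position: [0.542, -0.1549, 0.2344]
tool_rot: [-0.0, -0.081, 0.997, 0.0]
contact_force: [0.1, 1.0, -0.2]
opening: 0.0852
grasp_force: 0.0
```

```bash
python3 -c "
from h import *
c=cap('top');a=c['img'][170:340,130:400]
print('stack',topface(c,'top',(281,274),.150))
s=cap('side'); print(topface(s,'side',(335,262),.150),proj(s,[.501,.092,.15]))
cv2.imwrite('pics/f.png',cv2.convertScaleAbs(np.hstack([cv2.resize(a,(476,300)),cv2.resize(s['img'][180:350,240:420],(318,300))]),alpha=1.6))"
```

```text
stack [501.3, 93.8, 9.3, 202.3, 60.1]
[501.1, 91.2, 9.4, 202.8, 61.0] [334.96044896 260.04913065]
```

View pics/f.png

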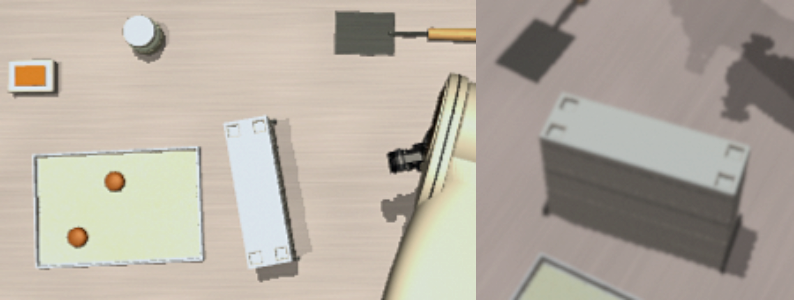

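The pile stands straight at (335,260) in the side view, and its top face fits 202 x 60 mm at z = 150. Two spares are left in the pan, and the jar and spatula look untouched. I hand it in.

```bash
python3 -c "
from h import *
print(ctrl.close_job())"
```

```text
the job is handed in; nothing more can be done
None
```

The three empty pockets are filled, the lid is fully home, both tubs present are stacked squarely on it, and the job was handed in at about 55 s; the hand-in returned no verdict.

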